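# Swap the dust cap of an inclined measuring head for its calibration cap

### The arm

A 6-joint arm with a two-finger parallel gripper is mounted at the origin on a cart in front of the work surface, level with it; the furniture and walls round the work are solid. World frame = base frame: x ahead of the robot, y to its left, z up, the work surface at z = 0. Lengths are in m, angles in rad, forces in N, time in s.
With the tool pointing down it reaches from about 0.375 to 0.9 m from the base axis. Payload 3.1 kg.
Tool frame: the origin (TCP) lies midway between the tips of the shut fingers; the grasp point (between the pads) lies 19 mm behind it; z points along the fingers, y is the line along which they close (so a half turn about z gives the same grasp; the last joint's range is limited). The gripper opens to 87 mm and grips with 3 to 60 N. Pads are 19 mm wide; open, the fingers measure 117 mm over their backs; the gripper's body (75 mm by 190 mm) begins 51 mm behind the grasp point.
Start: joints at [1.052, 0.527, 1.433, -0, 1.181, -0.178], TCP at [0.209, 0.589, 0.223] pointing down, gripper open.
Joint ranges: [-3.08, 3.08], [-0.75, 2.2], [0.22, 2.44], [-1.43, 4.57], [0, 2.65], [-2.85, 2.85]. Speed limits (rad/s): [2.79, 2.79, 3.14, 3.14, 3.14, 3.14].

### API

Orientations are given as a unit quaternion [x, y, z, w].
In Python, from rig import robot gives the robot as it stands. The module is installed in compiled form; this text tells all that it offers.
- The arm moves only by the tool play_rows, never from a script. Its arguments are lists of equal length, an entry for each row: "gripper": the closure, from -1 (fully open) to 1 (shut); "delta_pos": the shift along the tool's x, y, z in cm, a list of three; "turn": the turn, a rotation vector about the tool's x, y, z in rad, a list of three. A call has 1 to 12 rows; each row is the pose to reach, as a shift and turn from the pose commanded when the call began, along the tool's axes at that moment; what a row does not reach only later rows make up. A row lasts 1/8 s, in which the tool goes at most 62.5 mm and 10.7 degrees, less where a joint would pass 70% of its speed; a pose out of reach is approached as far as the arm can. A call with a gripper value outside its range is refused whole. The fingers move at their own pace and stop on an object; "squeeze" is the grip in N (left out, the last holds). Time passes only in rows, so rows that repeat a pose let the fingers close. It gives the time, the measured TCP pose, the force, the opening and the grip force at its end, in the units of the state.
- robot.get_obs(): the state, without advancing time (a new reading comes with each control period).
- robot.camera(name): name is "scene" or "top" or "wrist"; returns a dict with "color" (480x640x3 uint8, red, green, blue), "vfov" (degrees; the focal length in pixels is half the picture's height over the tangent of half this angle, whatever the lens; pixels are square), "cx", "cy" (the principal point, pixels), "R" (3x3) and "t" (3): a world point X has camera coordinates R X + t. Camera axes: x right, y down, z forward; pixel columns grow to the right and rows downward; lengths in m; the calibration is good to about 2 mm. A picture is of the moment at which its call begins. There is no depth.
- robot.hand_in(): hands the job in; it is judged then, once.
The state is a dict: "time": time; "q": joint angles; "joint_velocities": joint speeds; "joint_torque": joint torques, N m; "position": TCP position; "tool_rot": TCP orientation; "ft_force": force on the tool from outside, world axes, zero at the start; "moment": the same for the moment, N m; "grip_width": finger opening in m; "grip_force": force on a finger pad.
Only numpy, scipy, OpenCV 4.12 (cv2) and the standard library are available. Lean on these libraries where they do the work, as an engineer would, in place of code of your own. Each camera call takes 0.05 s, during which the arm holds its last target. There are 200 camera calls.

### The job

Lift the round-knobbed dust cap off the leaning measuring head and set it down, mouth down, in the empty place of the two-place cap holder. Then take the bar-gripped calibration cap from the other place and put it fully home on the head's nose. Keep both caps off the bench top and leave the jar and the reagent bottle where they stand.

Things in the scene. Friction and masses are not known exactly. Their poses are not given: they have to be found in the camera images.
- dust_cap: Grey cap with a round knob, 70 mm high in all: skirt 58 mm diameter, 36 mm high, bore 48 mm, 30 mm deep; knob 30 mm diameter at z = 36 to 70 mm. Origin: centre of its open mouth; z is its axis from mouth to knob. It sits loosely on the nose, origin 30 mm behind the nose's end. About 70 g.
- calibration_cap: Grey cap with the same skirt (58 mm diameter, 36 mm high, bore 48 mm, 30 mm deep) but a flat bar grip at z = 36 to 70 mm, 46 mm long in x, 16 mm thick in y. Origin: centre of its open mouth; z is its axis from mouth to bar. It stands mouth down in the holder. Fully home on the nose its origin is 30 mm behind the nose's end. About 70 g.
- cap_holder: White plastic cap holder, immovable, base 168 x 88 x 14 mm, origin at the centre of its underside, long side along x. Two places, at x = -42 mm (empty at the start) and +42 mm (calibration cap): each a flat floor 14 mm above the bench within a ring of 66 mm inside and 74 mm outside diameter that stands 12 mm above the floor.
- empty_place (a point): Centre of the floor of the holder's empty place, 14 mm above the bench; axes as the holder's. A cap set down there has its origin at this point.
- jar: Bystander: clear sample jar, 46 mm diameter, 80 mm high, origin at the centre of its underside.
- reagent: Bystander: small brown bottle with a screw cap, 33 mm diameter, 76 mm high, origin at the centre of its underside.
- head: Measuring head, immovable: grey base plate 150 x 120 x 14 mm (origin: centre of its underside), two grey cheeks 92 mm apart over their outsides, up to 104 mm high, and between them a white barrel, 66 mm diameter, that leans 35 degrees from vertical towards the plate's -x side (its front, roughly towards the robot) and ends in the nose.
- nose: Bare aluminium nose of the head, fixed: a cylinder of 44 mm diameter, 34 mm long, end chamfered 4 mm, under the dust cap at the start. Origin: centre of its free end, about 160 mm above the bench; z points out along the nose, 35 degrees from vertical.
There are look-alikes about, which are no part of the job. Leave any orange look-alike of the dust_cap alone. Leave any turquoise look-alike of the calibration_cap alone.

How it is judged:
By the outcome, as a careful person would: the job done as asked, in the order asked, and still so for the second after the job is handed in, with the robot touching nothing.
It also fails if it takes over 67 s, if anything falls off the work surface, if the arm or the gripper's body presses on something with over 40 N, if the wrist force passes 120 N, or if a joint passes its speed limit or range.

## Working session

There is one attempt and no reset: what is moved stays moved. The work goes in short steps, Python scripts to look and compute and a tool call to move; the robot and the scene stay as the last step left them, time stands still between calls to the robot, and variables do not carry over. Pictures are saved under pics/ and viewed, at most 10 in all, crops included, and the job is handed in when it is done.

Besides the shell and the picture viewer there is one more tool, called in YAML: its name, and indented under it one key for each argument. play_rows: Moves the arm, as the interface text tells. Its arguments: {"type":"object","properties":{"gripper":{"type":"array","items":{"type":"number"}},"delta_pos":{"type":"array","items":{"type":"array","items":{"type":"number"}}},"turn":{"type":"array","items":{"type":"array","items":{"type":"number"}}},"squeeze":{"type":"number"}},"required":["gripper","delta_pos","turn"]}

```bash
mkdir -p pics; cat > h.py <<'E'
import numpy as np, cv2, pickle
from rig import robot
from scipy.spatial.transform import Rotation as Rn
def snap(n,tag):
    c=robot.camera(n); pickle.dump(c,open(f'pics/{tag}.pkl','wb'))
    cv2.imwrite(f'pics/{tag}.png',cv2.cvtColor(c['color'],cv2.COLOR_RGB2BGR)); return c
def load(tag): return pickle.load(open(f'pics/{tag}.pkl','rb'))
def ray(c,u,v):
    f=240/np.tan(np.radians(c['vfov'])/2); R=np.array(c['R']);t=np.array(c['t'])
    d=R.T@np.array([(u-c['cx'])/f,(v-c['cy'])/f,1]); return -R.T@t,d/np.linalg.norm(d)
def onz(c,u,v,z):
    o,d=ray(c,u,v); return o+d*(z-o[2])/d[2]
def tri(*l):
    A=np.zeros((3,3));b=np.zeros(3)
    for c,u,v in l:
        o,d=ray(c,u,v);P=np.eye(3)-np.outer(d,d);A+=P;b+=P@o
    X=np.linalg.solve(A,b); return X,[np.linalg.norm(np.cross(X-ray(*k)[0],ray(*k)[1])) for k in l]
def proj(c,X):
    f=240/np.tan(np.radians(c['vfov'])/2); p=np.array(c['R'])@np.array(X)+c['t']; return p[:2]/p[2]*f+[c['cx'],c['cy']]
E
python3 - <<'E'
from h import *
for n in ('scene','top','wrist'):
    c=snap(n,n+'0'); print(n,c['vfov'],c['cx'],c['cy'],ray(c,320,240))
o=robot.get_obs();print(o['position'],o['tool_rot'],o['ft_force'],o['time'])
E
```

```text
scene 56.1850419968917 312.2555135967553 241.08089113072703 (array([ 0.1266257 , -0.47174158,  0.76210887]), array([ 0.47937898,  0.4967331 , -0.72349984]))
top 53.54820180806105 318.3467537471707 234.4514885337372 (array([ 0.31258708, -0.05838654,  1.2369485 ]), array([ 0.20453464,  0.02250079, -0.97860068]))
wrist 63.72476243612829 323.69487789630534 237.79846434327973 (array([0.1303509 , 0.61542165, 0.38444454]), array([ 0.28417357, -0.11266407, -0.95213034]))
[0.20858002 0.58857701 0.2217863 ] [ 1.69568918e-01  9.85517974e-01 -7.90167084e-04 -2.83979621e-04] [-0.10468154  0.56919044 -0.49487436] 0.15
```

View pics/scene0.png

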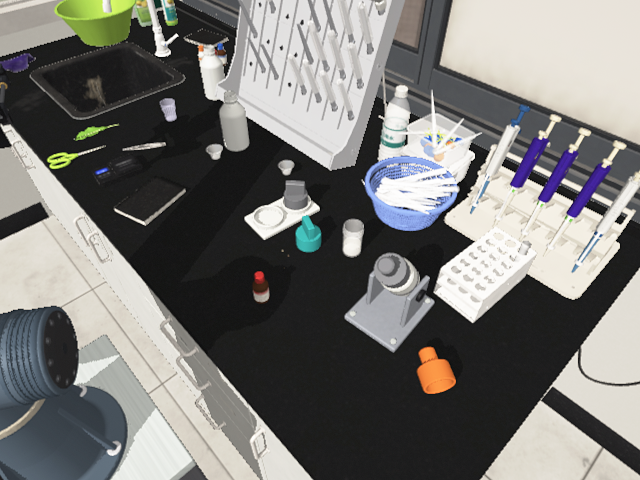

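View pics/top0.png

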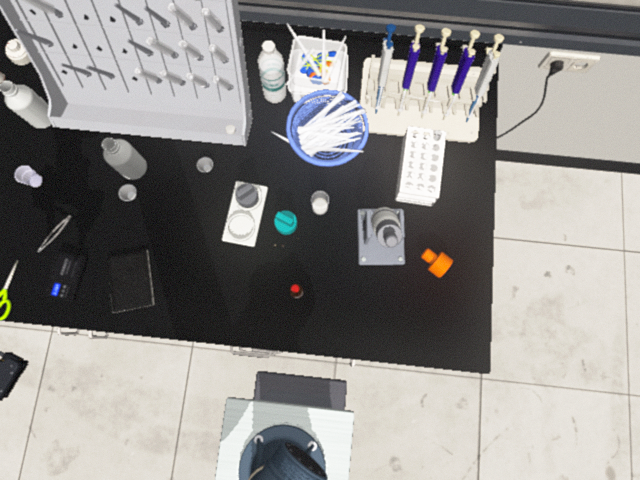

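Scene view: head at about (392,300) with the dust cap at (395,268), holder at (282,213) with the calibration cap at (295,195) in its far place, jar (353,237), reagent (261,287), turquoise cap (308,235), orange cap (435,370). Top view: head (382,237), holder (245,212).

```bash
python3 - <<'E'
import cv2,numpy as np
s=cv2.imread('pics/scene0.png');t=cv2.imread('pics/top0.png')
z=lambda im,x,y,w,h,k:cv2.resize(im[y:y+h,x:x+w],None,fx=k,fy=k,interpolation=cv2.INTER_CUBIC)
a=z(s,340,245,100,110,4); b=z(s,240,172,100,72,4)   # 400x440 ; 400x288
c=z(t,345,200,70,75,5); d=z(t,215,172,70,80,5)
A=np.zeros((440,800,3),np.uint8);A[:440,:400]=a;A[:288,400:]=b
B=np.zeros((400,700,3),np.uint8);B[:375,:350]=c;B[:400,350:]=d
cv2.imwrite('pics/cs.png',A);cv2.imwrite('pics/ct.png',B)
E
```

```text
(no output)
```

View pics/cs.png

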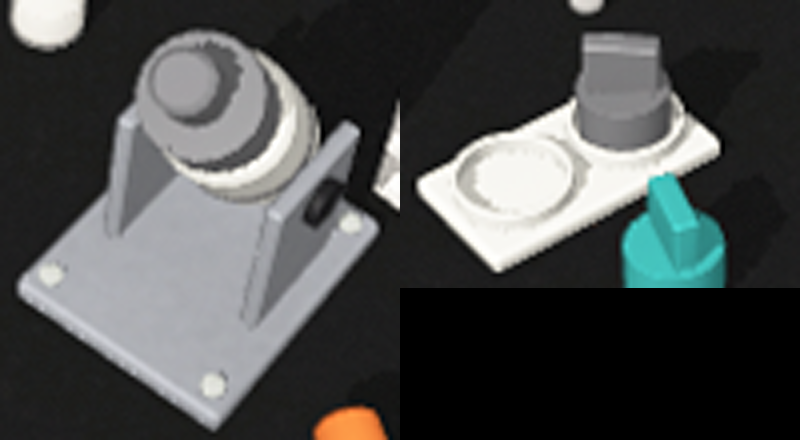

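View pics/ct.png

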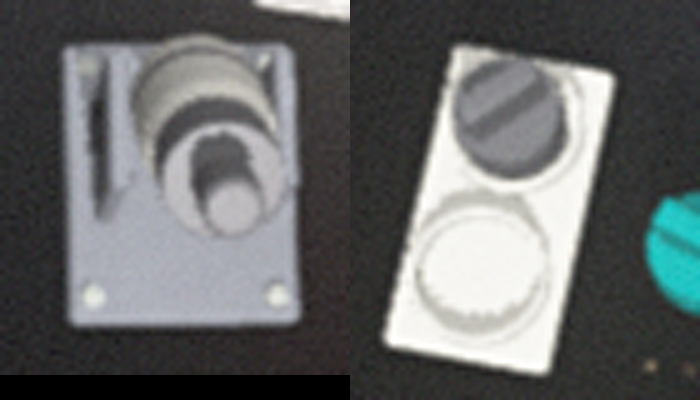

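Crops show the plate corners, the knob end at scene crop (185,83) and top crop (234,206), the empty ring, and the bar running diagonally on the calibration cap.

```bash
python3 - <<'E'
from h import *
S=load('scene0');T=load('top0')
s1=lambda x,y:(S,340+(x+.5)/4-.5,245+(y+.5)/4-.5); s2=lambda x,y:(S,240+(x-400+.5)/4-.5,172+(y+.5)/4-.5)
t1=lambda x,y:(T,345+(x+.5)/5-.5,200+(y+.5)/5-.5); t2=lambda x,y:(T,215+(x-350+.5)/5-.5,172+(y+.5)/5-.5)
print('knob',tri(s1(185,83),t1(234,206)))
P=np.array([onz(*t1(*p),.014) for p in [(64,44),(297,44),(300,325),(70,325)]]);print(P,P.mean(0))
for i in range(4):print(np.linalg.norm(P[i]-P[(i+1)%4]))
print('scene plate',onz(*s1(20,280),.014),onz(*s1(215,419),.014),onz(*s1(380,228),.014))
H=np.array([onz(*t2(*p),.014) for p in [(454,45),(616,72),(550,374),(384,345)]]);print(H,H.mean(0))
for i in range(4):print(np.linalg.norm(H[i]-H[(i+1)%4]))
print('scene holder',onz(*s2(418,182),.014),onz(*s2(498,260),.014),onz(*s2(720,145),.014))
print('ring top',onz(*t2(481,262),.022),'scene',onz(*s2(515,178),.024))
print('bar top ends',[onz(*t2(*p),.084) for p in [(470,137),(545,90)]],'scene',[onz(*s2(*p),.084) for p in[(583,40),(660,44)]])
print('capskirt top',onz(*t2(508,112),.05))
print('head axis', np.degrees(np.arctan2(*(P[:2].mean(0)-P[2:].mean(0))[[1,0]])),'holder',np.degrees(np.arctan2(*(H[:2].mean(0)-H[2:].mean(0))[[1,0]])))
E
```

```text
knob (array([ 0.54743897, -0.19471618,  0.18681629]), [np.float64(0.0004083587946630152), np.float64(0.0004083587946629618)])
[[ 0.66423511 -0.12036903  0.014     ]
 [ 0.67721202 -0.24380197  0.014     ]
 [ 0.52633974 -0.25546884  0.014     ]
 [ 0.51379846 -0.13678857  0.014     ]] [ 0.59539633 -0.1891071   0.014     ]
0.12411321754198563
0.15132269889169825
0.11934106596482469
0.15133005239162522
scene plate [ 0.51686925 -0.13993023  0.014     ] [ 0.52780333 -0.25610176  0.014     ] [ 0.67285709 -0.24270311  0.014     ]
[[0.70742519 0.21447827 0.014     ]
 [0.70138751 0.12532819 0.014     ]
 [0.53317438 0.13839251 0.014     ]
 [0.53941038 0.22733103 0.014     ]] [0.62034936 0.1763825  0.014     ]
0.0893543006308545
0.16871968484812228
0.08915687487974365
0.16850568924279968
scene holder [0.54115407 0.2229275  0.014     ] [0.53531307 0.13833935 0.014     ] [0.69712038 0.12190461 0.014     ]
ring top [0.58745007 0.18133147 0.022     ] scene [0.58003607 0.17668132 0.024     ]
bar top ends [array([0.63727214, 0.18380133, 0.084     ]), array([0.66587059, 0.14944001, 0.084     ])] scene [array([0.6481462 , 0.18932982, 0.084     ]), array([0.67899528, 0.15515786, 0.084     ])]
capskirt top [0.66237249 0.17314813 0.05      ]
head axis 5.325420264860476 holder -4.407749492738713
```

```bash
cat >> h.py <<'E'
def tool(z,yaw_y):   # orientation with tool z along z; tool y nearest to the horizontal heading yaw_y (deg)
    z=np.array(z,float);z/=np.linalg.norm(z);y=np.array([np.cos(np.radians(yaw_y)),np.sin(np.radians(yaw_y)),0.]);y-=z*(y@z);y/=np.linalg.norm(y)
    return Rn.from_matrix(np.c_[np.cross(y,z),y,z])
def nose(yaw=5.3,lean=35):
    a,b=np.radians(yaw),np.radians(lean);return np.array([-np.sin(b)*np.cos(a),-np.sin(b)*np.sin(a),np.cos(b)])
def go(*targets):
    o=robot.get_obs();R0=Rn.from_quat(o['tool_rot']);p0=np.array(o['position'])
    print('t',round(o['time'],2),'p',np.round(p0,4),'q',np.round(o['q'],2),'w',round(o['grip_width'],4),'gf',round(o['grip_force'],1),'F',np.round(o['ft_force'],1))
    for p,R in targets:
        print('  dpos cm',np.round(R0.inv().apply(np.array(p)-p0)*100,2),'turn',np.round((R0.inv()*R).as_rotvec(),3))
E
python3 - <<'E'
from h import *
A=tool(-nose(),5.3)
go(([.40,.28,.33],tool([0,0,-1],40)),([.496,-.199,.28],A))
E
```

```text
t 0.15 p [0.2086 0.5886 0.2218] q [ 1.05  0.53  1.43 -0.    1.18 -0.18] w 0.0869 gf 0.0 F [-0.1  0.6 -0.5]
  dpos cm [-28.35 -22.7  -10.79] turn [-0.002  0.     0.532]
  dpos cm [-53.41 -64.63  -5.73] turn [-0.544 -0.346  1.101]
```

play_rows:
  gripper: [-0.5,-0.5,-0.5,-0.5,-0.5,-0.5,-0.5,-0.5,-0.5,-0.5,-0.5,-0.5]
  delta_pos:
    - [-5,-4,-5]
    - [-10,-8,-9]
    - [-15,-12,-10.8]
    - [-20,-16,-10.8]
    - [-24,-20,-10.8]
    - [-28.4,-22.7,-10.8]
    - [-32,-29,-10]
    - [-36,-36,-9.5]
    - [-40,-43,-9]
    - [-44,-49,-8]
    - [-48,-56,-7]
    - [-53.4,-64.6,-5.7]
  turn:
    - [0,0,0.1]
    - [0,0,0.2]
    - [0,0,0.3]
    - [0,0,0.4]
    - [0,0,0.5]
    - [0,0,0.53]
    - [-0.1,-0.06,0.64]
    - [-0.2,-0.12,0.75]
    - [-0.3,-0.18,0.86]
    - [-0.4,-0.25,0.96]
    - [-0.5,-0.31,1.05]
    - [-0.544,-0.346,1.1]

```text
time: 1.65
position: [0.4671, -0.0639, 0.2962]
tool_rot: [0.643, 0.704, 0.223, 0.204]
ft_force: [0.8, 0.7, -0.2]
grip_width: 0.0652
grip_force: 0.0
```

```bash
python3 - <<'E'
from h import *
A=tool(-nose(),5.3)
go(([.496,-.199,.28],A))
E
```

```text
t 1.65 p [ 0.4671 -0.0639  0.2962] q [-0.64  0.04  2.13  0.73  0.62 -1.26] w 0.0652 gf 0.0 F [ 0.8  0.7 -0.2]
  dpos cm [-13.71   0.43   2.27] turn [ 0.003  0.001 -0.003]
```

play_rows:
  gripper: [-0.5,-0.5,-0.5,-0.5,-0.5]
  delta_pos:
    - [-5,0,1]
    - [-10,0.3,2]
    - [-13.5,0.4,2.3]
    - [-13.5,0.4,2.3]
    - [-13.5,0.4,2.3]
  turn:
    - [0,0,0]
    - [0,0,0]
    - [0,0,0]
    - [0,0,0]
    - [0,0,0]

```text
time: 2.28
position: [0.4963, -0.1942, 0.2789]
tool_rot: [0.642, 0.705, 0.223, 0.201]
ft_force: [0.2, -0.0, -0.6]
grip_width: 0.0651
grip_force: 0.0
```

```bash
python3 - <<'E'
from h import *
A=tool(-nose(),5.3)
go(([.496,-.199,.28],A))
snap('wrist','w1')
E
```

```text
t 2.27 p [ 0.4963 -0.1942  0.2789] q [-0.87  0.2   1.99  0.78  0.74 -1.5 ] w 0.0651 gf 0.0 F [ 0.2 -0.  -0.6]
  dpos cm [-0.47  0.   -0.13] turn [-0.    -0.003 -0.001]
```

View pics/w1.png

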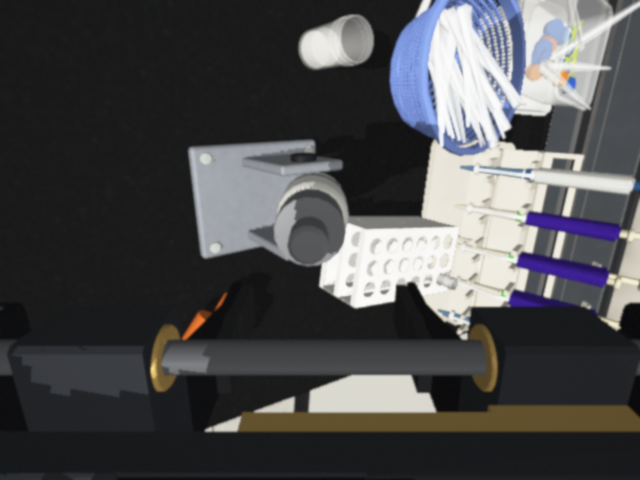

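The wrist view shows the knob's end disc around (308,243), the skirt around (312,218), plate corners near (190,150), (207,257), (314,141), jar at (336,42).

```bash
python3 - <<'E'
from h import *
c=load('w1');S=load('scene0');T=load('top0')
g=cv2.cvtColor(c['color'],cv2.COLOR_RGB2GRAY)[190:280,250:370];k=6
G=cv2.resize(g,None,fx=k,fy=k,interpolation=cv2.INTER_CUBIC)
for r0,r1 in((90,150),(190,260)):
    h=cv2.HoughCircles(G,cv2.HOUGH_GRADIENT_ALT,1.5,20,param1=60,param2=.6,minRadius=r0,maxRadius=r1)
    h=h if h is not None else cv2.HoughCircles(G,cv2.HOUGH_GRADIENT,1.5,40,param1=60,param2=30,minRadius=r0,maxRadius=r1)
    if h is not None:
        for x,y,r in h[0][:4]:print('circ',250+(x+.5)/k-.5,190+(y+.5)/k-.5,r/k)
print(proj(c,[.547,-.1945,.1888]))
kS=(S,340+185.5/4-.5,245+83.5/4-.5);kT=(T,345+234.5/5-.5,200+206.5/5-.5)
for w in((308,243),):
    print(tri(kS,kT,(c,*w)),tri(kT,(c,*w)),tri(kS,(c,*w)))
print('plate',[onz(c,*p,.014) for p in((190,150),(207,257),(314,141))])
cv2.imwrite('pics/w1c.png',cv2.resize(cv2.cvtColor(c['color'],cv2.COLOR_RGB2BGR)[130:280,180:370],None,fx=4,fy=4,interpolation=cv2.INTER_CUBIC))
E
```

```text
circ 311.20834 241.70833 24.300001
circ 366.70834 207.45833 20.699999
circ 318.95834 215.95833 23.199999
circ 304.45834 244.20833 17.6
circ 307.45834 227.45833 38.516666
circ 316.45834 230.45833 42.641666
circ 310.45834 221.45833 32.716667
circ 309.20834 233.95833 32.191666
[309.32522764 242.63918359]
(array([ 0.54718097, -0.19492392,  0.18714605]), [np.float64(0.00039234332475627696), np.float64(0.0005274384091791077), np.float64(0.00034550827283326874)]) (array([ 0.54677161, -0.1946856 ,  0.18767087]), [np.float64(0.0003773976879550579), np.float64(0.00037739768795511916)]) (array([ 0.54715478, -0.19521096,  0.18731362]), [np.float64(0.00024091138195703074), np.float64(0.00024091138195697802)])
plate [array([ 0.51438233, -0.1416734 ,  0.014     ]), array([ 0.53156046, -0.2553636 ,  0.014     ]), array([ 0.66160809, -0.12421362,  0.014     ])]
```

View pics/w1c.png

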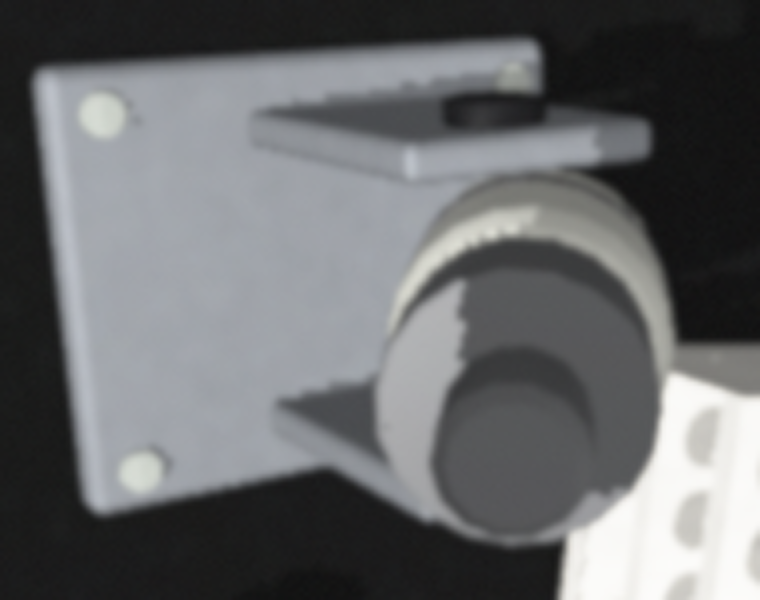

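Knob end disc is at crop (513,460), that is (308,245) in the wrist image; three views agree to under 1 mm on (0.547,-0.195,0.187).

```bash
python3 - <<'E'
from h import *
A=tool(-nose(),5.3);n=nose()
k=np.array([.5472,-.195,.187])
go((k+.075*n,A),(k-.029*n,A))
E
```

```text
t 2.33 p [ 0.4963 -0.1937  0.279 ] q [-0.87  0.2   1.99  0.78  0.74 -1.5 ] w 0.0655 gf 0.0 F [-1.   0.3  0.1]
  dpos cm [-0.61 -1.13  2.94] turn [-0.    -0.003 -0.   ]
  dpos cm [-0.64 -1.13 13.34] turn [-0.    -0.003 -0.   ]
```

play_rows:
  gripper: [-0.5,-0.5,-0.5,-0.5,-0.5,-0.5,-0.5,-0.5]
  delta_pos:
    - [-0.6,-1.1,2]
    - [-0.6,-1.1,4]
    - [-0.6,-1.1,6]
    - [-0.6,-1.1,8]
    - [-0.6,-1.1,10]
    - [-0.6,-1.1,12]
    - [-0.6,-1.1,13.3]
    - [-0.6,-1.1,13.3]
  turn:
    - [0,0,0]
    - [0,0,0]
    - [0,0,0]
    - [0,0,0]
    - [0,0,0]
    - [0,0,0]
    - [0,0,0]
    - [0,0,0]

```text
time: 3.32
position: [0.5645, -0.1936, 0.1638]
tool_rot: [0.642, 0.705, 0.223, 0.201]
ft_force: [0.2, -0.1, -0.0]
grip_width: 0.0655
grip_force: 0.0
```

play_rows:
  gripper: [0.5,0.5,0.5,0.5,0.5,0.5,0.5,0.5]
  delta_pos:
    - [0,0,0]
    - [0,0,0]
    - [0,0,0]
    - [0,0,0]
    - [0,0,0]
    - [0,0,0]
    - [0,0,0]
    - [0,0,0]
  turn:
    - [0,0,0]
    - [0,0,0]
    - [0,0,0]
    - [0,0,0]
    - [0,0,0]
    - [0,0,0]
    - [0,0,0]
    - [0,0,0]
  squeeze: 15

```text
time: 4.32
position: [0.5644, -0.1949, 0.1645]
tool_rot: [0.642, 0.705, 0.223, 0.202]
ft_force: [-5.2, -0.4, 4.4]
grip_width: 0.0559
grip_force: 15.0
```

```bash
python3 - <<'E'
from h import *
A=tool(-nose(),5.3);n=nose()
k=np.array([.5472,-.195,.187])
go((k-.029*n,A))
E
```

```text
t 4.33 p [ 0.5644 -0.1949  0.1645] q [-0.75  0.49  1.98  1.12  0.5  -1.81] w 0.0559 gf 15.0 F [-5.2 -0.4  4.4]
  dpos cm [ 0.15 -0.12  0.07] turn [ 0.001 -0.001 -0.   ]
```

```bash
python3 - <<'E'
from h import *
a=snap('wrist','w2')['color'];b=snap('scene','s2')['color'];t=snap('top','t2')['color']
z=lambda im,x,y,w,h,k:cv2.resize(im[y:y+h,x:x+w],None,fx=k,fy=k,interpolation=cv2.INTER_CUBIC)
M=np.zeros((600,800,3),np.uint8);M[:300,:400]=z(a,0,0,640,480,.625);M[:300,400:]=z(b,335,205,100,75,4);M[300:,:400]=z(t,330,180,100,75,4);M[300:,400:]=z(a,220,180,200,150,2)
cv2.imwrite('pics/m2.png',cv2.cvtColor(M,cv2.COLOR_RGB2BGR))
E
```

```text
(no output)
```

View pics/m2.png

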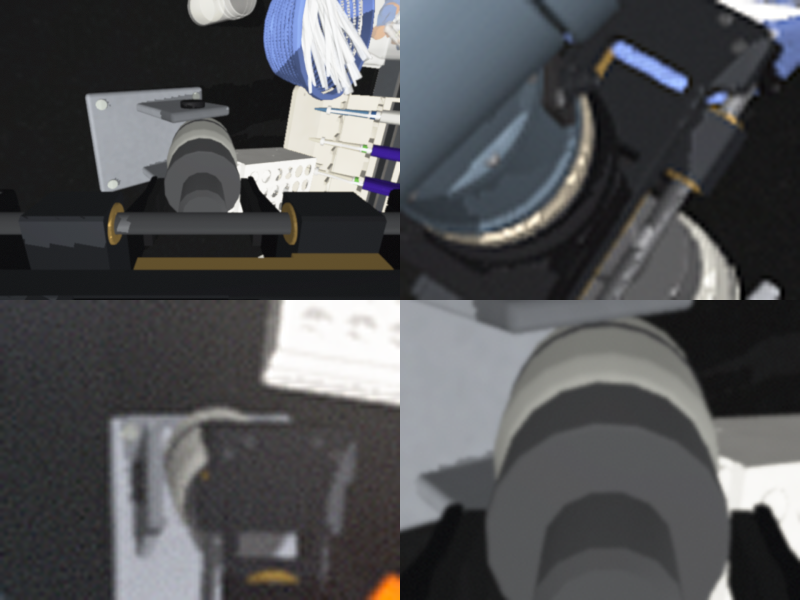

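The montage shows the black fingers at both sides of the skirt's rim (wrist image about (262,283) and (385,283)), not on the knob; the opening of 56 mm confirms it. I compare where tips, rim and knob should be.

```bash
python3 - <<'E'
from h import *
c=load('w2');o=robot.get_obs();p=np.array(o['position']);R=Rn.from_quat(o['tool_rot']);n=nose()
for s in(-.02,-.01,0,.01):print('tips',s,[np.round(proj(c,p+R.apply([0,y,s])),1) for y in(-.028,.028)])
k=np.array([.5472,-.195,.187])
print('knob end',proj(c,k),'rim ctr',proj(c,k-.034*n),[np.round(proj(c,k-.034*n+R.apply(d)),1) for d in([.029,0,0],[0,.029,0],[0,-.029,0])])
print('knob base',[np.round(proj(c,k-.034*n+R.apply(d)),1) for d in([.015,0,0],[0,.015,0],[0,-.015,0])])
E
```

```text
tips -0.02 [array([256. , 322.7]), array([390.5, 322.8])]
tips -0.01 [array([259.8, 311.2]), array([386.8, 311.2])]
tips 0 [array([263.2, 300.8]), array([383.4, 300.8])]
tips 0.01 [array([266.2, 291.5]), array([380.4, 291.5])]
knob end [320.27084621 329.99799833] rim ctr [320.85904695 292.52818046] [array([320.7, 234.6]), array([381.5, 292.5]), array([260.3, 292.5])]
knob base [array([320.8, 263.3]), array([352.2, 292.5]), array([289.5, 292.5])]
```

play_rows:
  gripper: [-0.5,-0.5,-0.5,-0.5,-0.5,-0.5]
  delta_pos:
    - [0,0,0]
    - [0,0,0]
    - [0,0,0]
    - [0,0,0]
    - [0,0,0]
    - [0,0,0]
  turn:
    - [0,0,0]
    - [0,0,0]
    - [0,0,0]
    - [0,0,0]
    - [0,0,0]
    - [0,0,0]

```text
time: 5.22
position: [0.5645, -0.1948, 0.1641]
tool_rot: [0.642, 0.705, 0.223, 0.202]
ft_force: [0.1, -0.3, -0.3]
grip_width: 0.0654
grip_force: 0.0
```

The rim actually sits about at the tip plane, so the cap is about 6 mm further out along the axis than I had it (this agrees with the nose being at 160 mm). Back off 7 mm and grip again.

play_rows:
  gripper: [-0.5,-0.5,-0.5,0.6,0.6,0.6,0.6,0.6,0.6,0.6,0.6]
  delta_pos:
    - [0,0,-0.4]
    - [0,0,-0.7]
    - [0,0,-0.7]
    - [0,0,-0.7]
    - [0,0,-0.7]
    - [0,0,-0.7]
    - [0,0,-0.7]
    - [0,0,-0.7]
    - [0,0,-0.7]
    - [0,0,-0.7]
    - [0,0,-0.7]
  turn:
    - [0,0,0]
    - [0,0,0]
    - [0,0,0]
    - [0,0,0]
    - [0,0,0]
    - [0,0,0]
    - [0,0,0]
    - [0,0,0]
    - [0,0,0]
    - [0,0,0]
    - [0,0,0]
  squeeze: 12

```text
time: 6.6
position: [0.5604, -0.1952, 0.1699]
tool_rot: [0.642, 0.705, 0.223, 0.202]
ft_force: [-0.1, 0.5, -0.9]
grip_width: 0.0294
grip_force: 12.0
```

play_rows:
  gripper: [0.6,0.6,0.6,0.6,0.6,0.6,0.6,0.6]
  delta_pos:
    - [0,0,0]
    - [0,0,-0.8]
    - [0,0,-1.6]
    - [0,0,-2.4]
    - [0,0,-3.4]
    - [0,0,-4.6]
    - [0,0,-6]
    - [0,0,-6]
  turn:
    - [0,0,0]
    - [0,0,0]
    - [0,0,0]
    - [0,0,0]
    - [0,0,0]
    - [0,0,0]
    - [0,0,0]
    - [0,0,0]
  squeeze: 25

```text
time: 7.6
position: [0.526, -0.199, 0.2203]
tool_rot: [0.642, 0.705, 0.223, 0.203]
ft_force: [0.3, 0.0, -0.5]
grip_width: 0.0292
grip_force: 25.0
```

```bash
python3 - <<'E'
from h import *
V=tool([0,0,-1],85.6)
go(([.50,-.20,.30],tool(-nose(),5.3)),([.50,-.02,.30],tool([0,0,-1],45)),([.577,.178,.20],V),([.577,.178,.065],V))
a=snap('wrist','w3')['color'];b=snap('scene','s3')['color'];t=snap('top','t3')['color']
z=lambda im,x,y,w,h,k:cv2.resize(im[y:y+h,x:x+w],None,fx=k,fy=k,interpolation=cv2.INTER_CUBIC)
M=np.zeros((600,800,3),np.uint8);M[:300,:400]=z(a,160,150,320,240,1.25);M[:300,400:]=z(b,335,205,100,75,4);M[300:,:400]=z(t,330,180,100,75,4);M[300:,400:]=z(a,180,180,200,150,2)
cv2.imwrite('pics/m3.png',cv2.cvtColor(M,cv2.COLOR_RGB2BGR))
E
```

```text
t 7.6 p [ 0.526  -0.199   0.2203] q [-0.82  0.35  2.01  0.94  0.6  -1.66] w 0.0292 gf 25.0 F [ 0.3  0.  -0.5]
  dpos cm [ 0.13  2.46 -8.01] turn [0.002 0.    0.   ]
  dpos cm [18.06  3.82 -7.06] turn [ 0.587  0.213 -0.671]
  dpos cm [37.07  5.85  6.57] turn [ 0.507  0.429 -1.354]
  dpos cm [37.08 -1.92 17.61] turn [ 0.507  0.429 -1.354]
```

View pics/m3.png

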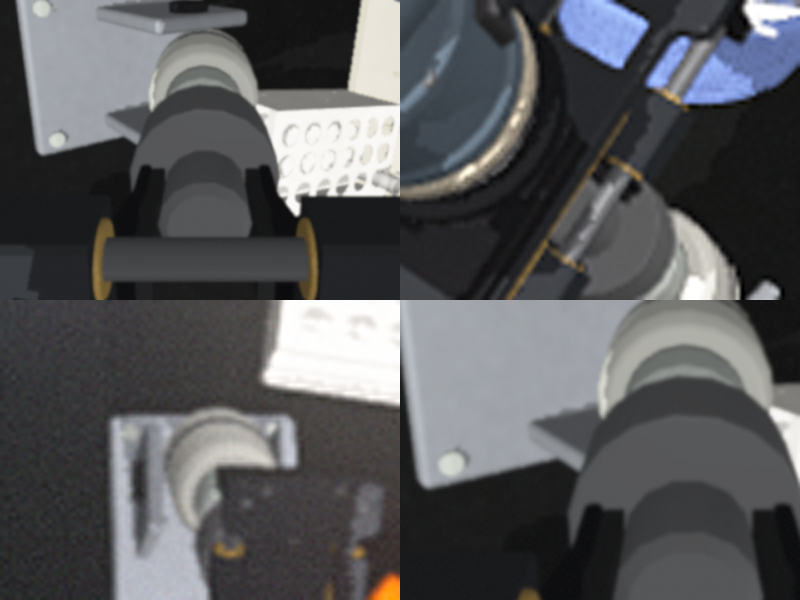

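Dust cap is firmly on the knob and fully off the nose (bare nose visible at wrist (343,190)). I work out where the cap sits in the tool frame, from the rim apex (322,238.5) and knob-end apex (322,294).

```bash
python3 - <<'E'
from h import *
from scipy.optimize import fsolve
c=load('w3');o=robot.get_obs();p=np.array(o['position']);R=Rn.from_quat(o['tool_rot'])
P=lambda x,y,s:proj(c,p+R.apply([x,y,s]))
print(fsolve(lambda a:[P(a[0]+.029,0,a[1])[1]-238.5,P(a[0]+.015,0,a[1]-.034)[1]-294],[0,.006]))
for s in(0,.005,.01):print(s,P(.029,0,s),P(.015,0,s-.034),P(0,.029,s)-P(0,-.029,s))
print(P(0,0,0),P(0.0095,.0146,0),P(.0095,-.0146,0))
E
```

```text
[-0.00572231  0.02010357]
0 [322.08375936 239.98458253] [321.80108142 303.83752898] [1.23892773e+02 1.80682529e-02]
0.005 [322.12131957 236.62356892] [321.85483051 297.79116191] [1.20710247e+02 1.85523775e-02]
0.01 [322.15690758 233.43903477] [321.90523883 292.12060646] [1.17687130e+02 1.89659456e-02]
[322.13523065 298.92595526] [353.8075567  280.26304124] [290.42695402 280.25182712]
```

play_rows:
  gripper: [0.6,0.6,0.6,0.6,0.6,0.6,0.6,0.6,0.6,0.6,0.6,0.6]
  delta_pos:
    - [0,1.2,-4]
    - [0.1,2.4,-8]
    - [5,2.8,-8]
    - [10,3.2,-7.6]
    - [14,3.5,-7.3]
    - [18,3.8,-7]
    - [22,4.2,-5]
    - [26,4.6,-2]
    - [30,5,1]
    - [34,5.4,4]
    - [37.1,5.8,6.6]
    - [37.1,5.8,6.6]
  turn:
    - [0,0,0]
    - [0,0,0]
    - [0.15,0.05,-0.17]
    - [0.3,0.1,-0.33]
    - [0.44,0.16,-0.5]
    - [0.587,0.213,-0.67]
    - [0.57,0.26,-0.8]
    - [0.56,0.3,-0.94]
    - [0.54,0.34,-1.08]
    - [0.52,0.38,-1.22]
    - [0.507,0.429,-1.354]
    - [0.507,0.429,-1.354]

```text
time: 9.25
position: [0.576, 0.1813, 0.1959]
tool_rot: [0.036, 0.999, 0.001, -0.003]
ft_force: [0.1, -0.4, -0.8]
grip_width: 0.0297
grip_force: 25.0
```

```bash
python3 - <<'E'
from h import *
V=tool([0,0,-1],85.6)
go(([.577,.178,.16],V),([.577,.178,.065],V))
E
```

```text
t 9.25 p [0.576  0.1813 0.1959] q [ 0.12  0.53  1.51  0.    1.1  -1.38] w 0.0297 gf 25.0 F [ 0.1 -0.4 -0.8]
  dpos cm [-0.14 -0.33  3.59] turn [ 0.002 -0.006  0.004]
  dpos cm [-0.2  -0.35 13.09] turn [ 0.002 -0.006  0.004]
```

play_rows:
  gripper: [0.6,0.6,0.6,0.6,0.6]
  delta_pos:
    - [-0.1,-0.3,3]
    - [-0.1,-0.3,6]
    - [-0.1,-0.3,8.5]
    - [-0.1,-0.3,8.5]
    - [-0.1,-0.3,8.5]
  turn:
    - [0,-0.006,0]
    - [0,-0.006,0]
    - [0,-0.006,0]
    - [0,-0.006,0]
    - [0,-0.006,0]

```text
time: 9.88
position: [0.578, 0.1756, 0.1147]
tool_rot: [0.039, 0.999, 0.001, 0.003]
ft_force: [0.2, 0.1, -0.2]
grip_width: 0.0295
grip_force: 25.0
```

```bash
python3 - <<'E'
from h import *
V=tool([0,0,-1],85.6)
go(([.577,.178,.07],V))
a=snap('wrist','w4');b=snap('scene','s4');t=snap('top','t4')
o=robot.get_obs();p=np.array(o['position'])
print('skirt pred',proj(b,p-[0,0,.007]),'mouth',proj(b,p-[0,0,.043]),'place',proj(b,[.577,.178,.026]))
print('wrist place',proj(a,[.577,.178,.026]),'cal',proj(a,[.661,.172,.05]),'top',proj(t,[.577,.178,.026]))
z=lambda im,x,y,w,h,k:cv2.resize(im[y:y+h,x:x+w],None,fx=k,fy=k,interpolation=cv2.INTER_CUBIC)
M=np.zeros((600,800,3),np.uint8);M[:300,:400]=z(a['color'],0,0,640,480,.625);M[:300,400:]=z(b['color'],240,170,100,75,4);M[300:,:400]=z(t['color'],200,170,100,75,4);M[300:,400:]=z(a['color'],220,180,200,150,2)
cv2.imwrite('pics/m4.png',cv2.cvtColor(M,cv2.COLOR_RGB2BGR))
E
```

```text
t 9.88 p [0.578  0.1756 0.1147] q [ 0.11  0.63  1.58  0.    0.92 -1.38] w 0.0295 gf 25.0 F [ 0.2  0.1 -0.2]
  dpos cm [0.15 0.22 4.47] turn [ 0.002  0.006 -0.   ]
skirt pred [265.13377257 189.41363754] mouth [266.40219631 201.43675096] place [266.97255907 215.83594134]
wrist place [328.29280006 240.74212191] cal [329.02755876 367.17833389] top [241.24755062 227.62033381]
```

View pics/m4.png

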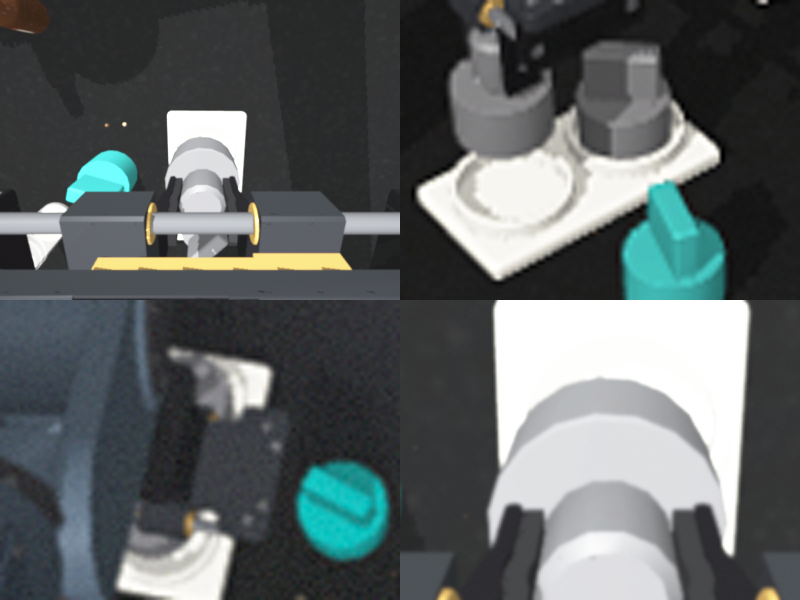

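The wrist view shows the dust cap hanging straight above the empty ring; the holder's near end has corners at about (267,178) and (393,178). Scene crop: cap centred at (501,105) above ring (515,180). I check the holder position from those corners.

```bash
python3 - <<'E'
from h import *
a=load('w4')
g=cv2.cvtColor(a['color'],cv2.COLOR_RGB2GRAY).astype(int)
for v in(186,195,205):
    r=g[v];m=np.where(r[240:420]>150)[0]+240;print(v,m.min(),m.max(),onz(a,m.min()-.5,v,.014),onz(a,m.max()+.5,v,.014))
col=g[150:220,330];print('end row',150+np.argmax(col>150),onz(a,330,150+np.argmax(col>150)-.5,.014))
# ring in scene before the cap came: bright floor/ring extents
E
```

```text
186 267 394 [0.53825653 0.13853991 0.014     ] [0.54505238 0.22606487 0.014     ]
195 267 393 [0.54447373 0.13777562 0.014     ] [0.55127058 0.22524421 0.014     ]
205 267 393 [0.55148807 0.13691333 0.014     ] [0.55834609 0.22509045 0.014     ]
end row 177 [0.53513191 0.18241039 0.014     ]
```

play_rows:
  gripper: [0.6,0.6,0.6,0.6,0.6,0.6]
  delta_pos:
    - [0.3,0.3,1]
    - [0.3,0.3,2]
    - [0.3,0.3,3]
    - [0.3,0.3,4]
    - [0.3,0.3,4.9]
    - [0.3,0.3,4.9]
  turn:
    - [0,0.006,0]
    - [0,0.006,0]
    - [0,0.006,0]
    - [0,0.006,0]
    - [0,0.006,0]
    - [0,0.006,0]

```text
time: 10.78
position: [0.5772, 0.1794, 0.0655]
tool_rot: [0.038, 0.999, 0.001, 0.002]
ft_force: [1.1, -0.3, 4.6]
grip_width: 0.0292
grip_force: 25.0
```

play_rows:
  gripper: [0.6,0.6,0.6,0.6]
  delta_pos:
    - [0,0,0.2]
    - [0,0,0.4]
    - [0,0,0.6]
    - [0,0,0.6]
  turn:
    - [0,0,0]
    - [0,0,0]
    - [0,0,0]
    - [0,0,0]

```text
time: 11.28
position: [0.5813, 0.1795, 0.0624]
tool_rot: [0.038, 0.999, 0.002, 0.006]
ft_force: [4.2, -0.5, 13.3]
grip_width: 0.0293
grip_force: 25.0
```

Contact came early (z 0.0655, 13 N now), so the cap may be resting on the ring. I check its height from luminance profiles in the scene view.

```bash
python3 - <<'E'
from h import *
b=snap('scene','s5');a=snap('wrist','w5');c4=load('s4')
g=cv2.cvtColor(b['color'],cv2.COLOR_RGB2GRAY);
d=np.array([-.479,-.497,0]);d/=np.linalg.norm(d)   # towards the camera
P=np.array([.579,.179,0])
for nm,z0 in(('ring',.026),('floor',.014)):
    print(nm,'top-front',proj(b,P+.029*d+[0,0,z0+.036]),'bottom-front',proj(b,P+.029*d+[0,0,z0]),'top-back',proj(b,P-.029*d+[0,0,z0+.036]))
print('ring inner/outer top front',proj(b,P+.033*d+[0,0,.026]),proj(b,P+.037*d+[0,0,.026]))
for u in(259,263,267,271):print(u,'v180..232 step1',g[180:233,u].tolist())
gw=cv2.cvtColor(a['color'],cv2.COLOR_RGB2GRAY);print('wrist col 322',gw[200:310:2,322].tolist())
g4=cv2.cvtColor(load('w4')['color'],cv2.COLOR_RGB2GRAY);print('before',g4[200:310:2,322].tolist())
E
```

```text
ring top-front [265.02957789 212.43203296] bottom-front [266.28203488 223.70952958] top-back [267.24815437 195.80333037]
floor top-front [265.45406909 216.25427851] bottom-front [266.68585346 227.34563264] top-back [267.63898658 199.61824135]
ring inner/outer top front [266.12989754 224.9039279 ] [265.97696157 226.10459602]
259 v180..232 step1 [84, 52, 56, 56, 57, 56, 57, 60, 58, 51, 50, 51, 51, 50, 48, 50, 56, 56, 53, 51, 56, 95, 126, 123, 125, 126, 127, 126, 127, 126, 126, 135, 144, 137, 137, 137, 136, 137, 136, 136, 136, 135, 132, 157, 232, 249, 241, 240, 243, 247, 248, 251, 253]
263 v180..232 step1 [47, 75, 115, 107, 55, 57, 58, 56, 48, 72, 151, 179, 142, 146, 129, 58, 104, 150, 144, 133, 134, 134, 133, 133, 131, 131, 132, 123, 117, 127, 127, 127, 135, 140, 132, 133, 133, 133, 132, 131, 131, 131, 130, 127, 135, 224, 250, 240, 238, 242, 247, 247, 247]
267 v180..232 step1 [42, 60, 56, 52, 51, 53, 53, 42, 63, 95, 97, 92, 110, 124, 126, 106, 59, 19, 19, 24, 25, 28, 39, 47, 59, 72, 69, 77, 88, 105, 125, 129, 128, 127, 123, 124, 124, 123, 123, 121, 121, 120, 119, 116, 140, 237, 253, 23
[... 154 characters left out ...]
4, 19, 25, 46, 98, 131, 130, 122, 108, 109, 108, 108, 106, 105, 104, 103, 100, 98, 216, 251, 226, 223, 226, 241, 247, 248, 250]
wrist col 322 [255, 255, 255, 255, 245, 201, 199, 199, 199, 199, 199, 200, 199, 200, 199, 199, 199, 199, 209, 224, 220, 216, 216, 216, 216, 215, 216, 215, 216, 216, 216, 216, 216, 215, 215, 201, 191, 191, 191, 192, 192, 194, 195, 195, 195, 195, 195, 196, 195, 196, 197, 198, 199, 232, 248]
before [254, 254, 254, 254, 254, 254, 254, 255, 255, 247, 187, 183, 183, 183, 184, 183, 183, 184, 197, 229, 229, 224, 224, 224, 223, 224, 224, 223, 224, 224, 224, 224, 224, 223, 223, 203, 176, 175, 175, 177, 177, 178, 178, 179, 180, 181, 181, 184, 230, 246, 247, 248, 247, 239, 224]
```

The profile puts the skirt's front edge at row 212 and its foot at 224, so the cap rests on the ring rather than on the floor, and the wrist column shows it tilted by contact on the robot-side edge. I raise it a little and measure its mouth against the holder's end in one image.

play_rows:
  gripper: [0.6,0.6,0.6,0.6]
  delta_pos:
    - [0,0,-0.5]
    - [0,0,-1]
    - [0,0,-1.2]
    - [0,0,-1.2]
  turn:
    - [0,0,0]
    - [0,0,0]
    - [0,0,0]
    - [0,0,0]

```text
time: 11.88
position: [0.574, 0.1792, 0.0703]
tool_rot: [0.038, 0.999, 0.001, -0.002]
ft_force: [0.0, 0.7, -0.6]
grip_width: 0.0296
grip_force: 25.0
```

```bash
python3 - <<'E'
from h import *
a=snap('wrist','w6');o=robot.get_obs();p=np.array(o['position']);go()
g=cv2.cvtColor(a['color'],cv2.COLOR_RGB2GRAY).astype(int)
print('col',g[150:310,322].tolist())
for v in(165,175,185):
    m=np.where(g[v,220:440]>150)[0]+220;
    if len(m):print(v,m.min(),m.max(),onz(a,m.min()-.5,v,.014),onz(a,m.max()+.5,v,.014))
for v in (225,235,260,275):print(v,g[v,240:410:2].tolist())
for x in(0,.015,.029):print(x,[np.round(proj(a,p+Rn.from_quat(o['tool_rot']).apply([x,0,s])),1) for s in(-.0305,.0035,.0395)])
E
```

```text
t 11.93 p [0.5741 0.1792 0.0702] q [ 0.12  0.7   1.61  0.    0.83 -1.38] w 0.0294 gf 25.0 F [ 0.6  0.1 -0.6]
col [53, 53, 54, 54, 54, 55, 56, 56, 56, 56, 55, 55, 54, 54, 54, 54, 54, 55, 53, 53, 53, 52, 53, 53, 53, 53, 53, 53, 52, 53, 52, 52, 53, 53, 52, 52, 53, 52, 53, 53, 53, 53, 54, 52, 53, 64, 117, 213, 253, 255, 255, 255, 255, 255, 255, 255, 255, 255, 255, 252, 223, 200, 196, 196, 196, 197, 196, 196, 197, 197, 198, 197, 197, 198, 198, 198, 198, 198, 198, 198, 197, 197, 197, 197, 197, 200, 209, 219, 224, 223, 220, 217, 216, 215, 215, 215, 215, 215, 215, 215, 214, 215, 214, 214, 214, 214, 214, 214, 214, 214, 215, 214, 214, 214, 214, 214, 214, 214, 213, 212, 203, 194, 189, 188, 187, 188, 189, 190, 190, 190, 190, 190, 190, 191, 191, 191, 191, 191, 192, 192, 193, 193, 193, 193, 193, 193, 193, 193, 193, 193, 193, 192, 193, 197, 216, 236, 246, 249, 250, 250]
225 [53, 52, 53, 53, 53, 55, 194, 255, 255, 255, 255, 255, 255, 255, 255, 255, 255, 255, 255, 255, 255, 255, 244, 187, 184, 187, 190, 192, 194, 196, 197, 197, 198, 198, 198, 199, 199, 200, 200, 199, 198, 198, 197, 196, 195, 193, 192
[... 966 characters left out ...]
255, 255, 255, 255, 255, 255, 253, 137, 59, 57, 54, 53, 53]
275 [55, 55, 56, 54, 53, 52, 54, 149, 255, 255, 255, 255, 255, 230, 221, 220, 219, 219, 219, 219, 219, 219, 219, 218, 218, 218, 218, 218, 217, 217, 216, 212, 203, 194, 189, 185, 188, 190, 190, 189, 189, 188, 187, 187, 187, 185, 181, 177, 174, 172, 175, 185, 201, 212, 213, 213, 214, 213, 213, 213, 213, 212, 212, 212, 212, 212, 212, 212, 212, 212, 202, 246, 255, 255, 255, 255, 255, 255, 220, 66, 51, 52, 52, 53, 53]
0 [array([326.5, 338.7]), array([325.9, 299.4]), array([325.6, 270.6])]
0.015 [array([326.5, 304.2]), array([326. , 270.1]), array([325.6, 245.4])]
0.029 [array([326.6, 269.9]), array([326.1, 241.4]), array([325.7, 220.9])]
```

The cap has pivoted about 5° in the pads: mouth about 6 mm towards the robot (mouth apex row 210.5, expected 221). I turn the tool to bring it upright and shift it forward.

play_rows:
  gripper: [0.6,0.6,0.6,0.6]
  delta_pos:
    - [-0.3,0.1,-0.6]
    - [-0.6,0.1,-0.8]
    - [-0.65,0.1,-0.8]
    - [-0.65,0.1,-0.8]
  turn:
    - [0,-0.05,0]
    - [0,-0.085,0]
    - [0,-0.085,0]
    - [0,-0.085,0]

```text
time: 12.42
position: [0.5814, 0.1797, 0.0785]
tool_rot: [0.038, 0.998, -0.001, 0.041]
ft_force: [-0.4, 0.3, -0.6]
grip_width: 0.0288
grip_force: 25.0
```

```bash
cat >> h.py <<'E'
def apex(a,col=322):
    g=cv2.cvtColor(a['color'],cv2.COLOR_RGB2GRAY).astype(int)[:,col]
    d=np.abs(np.convolve(g,[1,1,0,-1,-1],'same'));pk=[v for v in range(150,312) if d[v]>20 and d[v]==d[max(v-4,0):v+5].max()]
    return pk
E
python3 - <<'E'
from h import *
a=snap('wrist','w7');o=robot.get_obs();p=np.array(o['position']);go();R=Rn.from_quat(o['tool_rot'])
print(apex(a),apex(load('w6')),apex(load('w4')))
pk=apex(a);w6=load('w6')
print('end x now',onz(a,322,pk[0]-.5,.014),'w6',onz(w6,322,196,.014))
print('up in tool',R.inv().apply([0,0,1]))
h0=p[2]-.0395   # mouth height
print('mouth -x edge', [onz(a,322,v,h0) for v in pk[1:2]],'rim edge',[onz(a,322,v,h0+.036) for v in pk[2:3]])
E
```

```text
t 12.47 p [0.5815 0.1797 0.0785] q [ 0.12  0.67  1.65 -0.02  0.74 -1.36] w 0.0294 gf 25.0 F [-0.6 -0.8  0.2]
[173, 209, 236, 270, 304] [196, 210, 236, 270, 304] [177, 219, 237, 270, 295, 306]
end x now [0.53443894 0.18140078 0.014     ] w6 [0.53458088 0.18026687 0.014     ]
up in tool [-0.0828561   0.00193144 -0.99655965]
mouth -x edge [array([0.54830435, 0.18036545, 0.03899637])] rim edge [array([0.54918635, 0.18036155, 0.07499637])]
```

Now upright: mouth edge at x 0.5483, so the cap axis is at 0.577–0.578 against the place's 0.5765 in the same image. Lowering straight down.

play_rows:
  gripper: [0.6,0.6,0.6,0.6,0.6]
  delta_pos:
    - [0.06,0,0.7]
    - [0.12,0,1.4]
    - [0.15,0,1.8]
    - [0.18,0,2.1]
    - [0.18,0,2.1]
  turn:
    - [0,0,0]
    - [0,0,0]
    - [0,0,0]
    - [0,0,0]
    - [0,0,0]

```text
time: 13.1
position: [0.5813, 0.1798, 0.0573]
tool_rot: [0.038, 0.998, -0.001, 0.042]
ft_force: [0.4, -0.7, -1.5]
grip_width: 0.0291
grip_force: 25.0
```

play_rows:
  gripper: [0.6,0.6,0.6,0.6]
  delta_pos:
    - [0.01,0,0.1]
    - [0.02,0,0.2]
    - [0.03,0,0.3]
    - [0.03,0,0.3]
  turn:
    - [0,0,0]
    - [0,0,0]
    - [0,0,0]
    - [0,0,0]

```text
time: 13.6
position: [0.5811, 0.1799, 0.056]
tool_rot: [0.038, 0.998, -0.001, 0.042]
ft_force: [-3.0, -0.7, 8.2]
grip_width: 0.0295
grip_force: 25.0
```

play_rows:
  gripper: [-0.4,-0.4,-0.4,-0.4,-0.4,-0.4,-0.4,-0.4,-0.4,-0.4]
  delta_pos:
    - [0,0,0]
    - [0,0,0]
    - [0,0,0]
    - [0,0,0]
    - [-0.1,0,-1.5]
    - [-0.25,0,-3]
    - [-0.5,0,-6]
    - [-0.8,0,-10]
    - [-1.2,0,-14]
    - [-1.2,0,-14]
  turn:
    - [0,0,0]
    - [0,0,0]
    - [0,0,0]
    - [0,0,0]
    - [0,0,0]
    - [0,0,0]
    - [0,0,0]
    - [0,0.04,0]
    - [0,0.083,0]
    - [0,0.083,0]

```text
time: 14.85
position: [0.5853, 0.1798, 0.2006]
tool_rot: [0.038, 0.999, 0.002, 0.006]
ft_force: [0.4, 0.4, 0.5]
grip_width: 0.0611
grip_force: 0.0
```

```bash
python3 - <<'E'
from h import *
go()
a=snap('wrist','w8');b=snap('scene','s8');t=snap('top','t8')
g=cv2.cvtColor(b['color'],cv2.COLOR_RGB2GRAY);d=np.array([-.479,-.497,0]);d/=np.linalg.norm(d);P=np.array([.578,.179,0])
print('floor top-front',proj(b,P+.029*d+[0,0,.05]),'ring occl',proj(b,P+.033*d+[0,0,.026]),'knobtop',proj(b,P+[0,0,.084]))
for u in(263,267):print(u,g[190:232,u].tolist())
print('wrist pred dust knob',proj(a,P+[0,0,.084]),'cal',proj(a,[.661,.172,.084]),proj(a,[.661,.172,.05]))
# dark-grey/grey segmentation of caps on the white holder in wrist view
z=lambda im,x,y,w,h,k:cv2.resize(im[y:y+h,x:x+w],None,fx=k,fy=k,interpolation=cv2.INTER_CUBIC)
cv2.imwrite('pics/w8c.png',cv2.cvtColor(z(a['color'],200,130,240,180,3),cv2.COLOR_RGB2BGR))
E
```

```text
t 14.85 p [0.5853 0.1798 0.2006] q [ 0.11  0.53  1.5   0.    1.1  -1.38] w 0.0611 gf 0.0 F [0.4 0.4 0.5]
floor top-front [265.11523582 216.45832357] ring occl [265.79608521 225.10896045] knobtop [265.05528246 196.98534197]
263 [30, 30, 30, 29, 98, 142, 137, 135, 136, 133, 157, 198, 186, 136, 124, 125, 124, 124, 123, 120, 121, 126, 134, 136, 135, 135, 142, 141, 126, 128, 126, 126, 125, 120, 173, 242, 248, 239, 238, 242, 247, 247]
267 [31, 31, 29, 22, 91, 138, 138, 136, 135, 136, 145, 153, 127, 91, 106, 107, 106, 105, 105, 103, 103, 104, 121, 137, 136, 136, 140, 135, 117, 119, 119, 119, 118, 114, 139, 238, 253, 234, 232, 240, 248, 247]
wrist pred dust knob [322.57085879 220.54933448] cal [321.85128063 319.12248747] [321.85296791 299.7591811 ]
```

Dust cap is seated: the skirt edge is at row 217 (floor case predicts 216.5). Now hover over the calibration cap with the fingers across the bar.

```bash
python3 - <<'E'
from h import *
go(([.661,.172,.17],tool([0,0,-1],41)))
E
```

```text
t 15.0 p [0.5806 0.1794 0.195 ] q [ 0.12  0.54  1.51  0.    1.1  -1.38] w 0.0608 gf 0.0 F [-0.1 -0.  -0.3]
  dpos cm [-8.07 -0.13  2.5 ] turn [ 0.002 -0.001  0.779]
```

play_rows:
  gripper: [-0.3,-0.3,-0.3,-0.3,-0.3,-0.3,-0.3]
  delta_pos:
    - [-3,0,0.5]
    - [-6,0,1]
    - [-8,-0.1,2]
    - [-8.1,-0.1,2.5]
    - [-8.1,-0.1,2.5]
    - [-8.1,-0.1,2.5]
    - [-8.1,-0.1,2.5]
  turn:
    - [0,0,0.16]
    - [0,0,0.33]
    - [0,0,0.5]
    - [0,0,0.66]
    - [0,0,0.78]
    - [0,0,0.78]
    - [0,0,0.78]

```text
time: 15.88
position: [0.6615, 0.1724, 0.1693]
tool_rot: [0.414, 0.91, 0.001, -0.001]
ft_force: [-1.0, -0.3, 0.3]
grip_width: 0.0568
grip_force: 0.0
```

```bash
python3 - <<'E'
from h import *
go(([.661,.172,.17],tool([0,0,-1],41)))
a=snap('wrist','w9');print(proj(a,[.661,.172,.084]),proj(a,[.661,.172,.05]))
z=lambda im,x,y,w,h,k:cv2.resize(im[y:y+h,x:x+w],None,fx=k,fy=k,interpolation=cv2.INTER_CUBIC)
cv2.imwrite('pics/w9c.png',cv2.cvtColor(z(a['color'],220,160,200,150,4),cv2.COLOR_RGB2BGR))
g=cv2.cvtColor(a['color'],cv2.COLOR_RGB2GRAY)
print(cv2.resize(g[190:290:4,270:372:4],None,fx=1,fy=1).tolist())
E
```

```text
t 15.88 p [0.6615 0.1724 0.1693] q [ 0.09  0.66  1.32  0.    1.16 -0.63] w 0.0568 gf 0.0 F [-1.  -0.3  0.3]
  dpos cm [ 0.   -0.06 -0.07] turn [ 0.    -0.002  0.001]
[323.79979803 243.84595124] [323.78829039 229.84131795]
[[230, 228, 233, 233, 234, 234, 201, 227, 229, 232, 176, 103, 78, 79, 79, 82, 82, 90, 150, 238, 254, 253, 225, 253, 247, 139], [233, 233, 233, 233, 233, 219, 229, 230, 230, 129, 76, 90, 120, 138, 136, 133, 119, 92, 82, 98, 218, 253, 251, 226, 252, 246], [234, 234, 233, 233, 228, 226, 230, 232, 108, 97, 152, 171, 172, 172, 171, 172, 171, 168, 150, 96, 80, 220, 254, 251, 234, 247], [254, 254, 254, 240, 247, 251, 233, 173, 118, 173, 171, 171, 161, 143, 139, 138, 141, 169, 170, 168, 122, 105, 231, 254, 250, 232], [255, 255, 255, 254, 255, 234, 222, 147, 174, 170, 170, 169, 123, 111, 108, 106, 98, 123, 166, 166, 169, 144, 177, 225, 236, 232], [255, 255, 255, 254, 253, 233, 175, 174, 171, 170, 169, 166, 122, 113, 111, 109, 104, 105, 124, 126, 164, 168, 123, 224, 229, 230], [255, 255, 255, 255, 233, 232, 171, 171, 170, 170, 170, 163, 159, 157, 157, 157, 152, 102, 124, 123,
[... 1531 characters left out ...]
 165, 167, 42, 30, 29, 28, 28, 28], [37, 38, 37, 37, 38, 38, 37, 37, 87, 253, 255, 254, 174, 170, 169, 167, 162, 135, 170, 34, 30, 31, 28, 29, 29, 30], [33, 38, 38, 37, 38, 37, 37, 38, 37, 82, 250, 254, 179, 170, 168, 167, 162, 103, 31, 29, 28, 30, 29, 28, 28, 29], [29, 36, 38, 37, 38, 38, 37, 38, 37, 37, 65, 249, 237, 183, 179, 161, 134, 65, 30, 29, 34, 36, 38, 38, 37, 29], [28, 29, 35, 38, 38, 38, 37, 38, 40, 37, 37, 57, 245, 254, 249, 107, 29, 28, 30, 29, 35, 38, 37, 37, 38, 36], [29, 29, 29, 27, 34, 39, 37, 38, 37, 38, 39, 39, 54, 173, 76, 34, 29, 28, 33, 38, 38, 37, 37, 36, 38, 37], [29, 29, 28, 27, 29, 32, 34, 38, 38, 36, 41, 40, 40, 38, 38, 38, 37, 35, 37, 38, 37, 38, 37, 38, 39, 38]]
```

The bar stands vertical in the picture (columns 315–337, rows 213–274), so the yaw is right; shift 1.3 mm along tool y and descend.

play_rows:
  gripper: [-0.3,-0.3,-0.3,-0.3,-0.3,-0.3,-0.3]
  delta_pos:
    - [0,0.1,2.5]
    - [0,0.1,5]
    - [0,0.1,7.5]
    - [0,0.1,9.5]
    - [0,0.1,11]
    - [0,0.1,11.4]
    - [0,0.1,11.4]
  turn:
    - [0,0,0]
    - [0,0,0]
    - [0,0,0]
    - [0,0,0]
    - [0,0,0]
    - [0,0,0]
    - [0,0,0]

```text
time: 16.8
position: [0.6634, 0.1733, 0.0564]
tool_rot: [0.415, 0.91, 0.001, 0.0]
ft_force: [-0.6, -0.5, -1.1]
grip_width: 0.0561
grip_force: 0.0
```

play_rows:
  gripper: [0.9,0.9,0.9,0.9,0.9,0.9,0.9,0.9]
  delta_pos:
    - [0,0,0]
    - [0,0,0]
    - [0,0,0]
    - [0,0,0]
    - [0,0,0]
    - [0,0,0]
    - [0,0,0]
    - [0,0,0]
  turn:
    - [0,0,0]
    - [0,0,0]
    - [0,0,0]
    - [0,0,0]
    - [0,0,0]
    - [0,0,0]
    - [0,0,0]
    - [0,0,0]
  squeeze: 30

```text
time: 17.8
position: [0.6631, 0.1733, 0.0562]
tool_rot: [0.415, 0.91, 0.001, -0.0]
ft_force: [0.6, -0.2, -0.3]
grip_width: 0.0155
grip_force: 30.0
```

Bar gripped (15.5 mm). The arm is clear of the head now, so I use the last picture for the bare nose in both fixed views.

```bash
python3 - <<'E'
from h import *
b=snap('scene','s9');t=snap('top','t9')
z=lambda im,x,y,w,h,k:cv2.resize(im[y:y+h,x:x+w],None,fx=k,fy=k,interpolation=cv2.INTER_CUBIC)
M=np.zeros((480,800,3),np.uint8);M[:,:400]=z(b['color'],370,240,50,60,8);M[:,400:]=z(t['color'],360,200,50,60,8)
cv2.imwrite('pics/m9.png',cv2.cvtColor(M,cv2.COLOR_RGB2BGR))
for q in([.5673,-.1926,.1601],[.569,-.1925,.1612]):
    print((proj(b,q)-[370,240]+.5)*8,(proj(t,q)-[360,200]+.5)*8+[400,0])
E
```

```text
[167.70001456 234.09157437] [640.45941091 280.72360579]
[173.04438366 226.48549364] [641.08495563 274.16374638]
```

View pics/m9.png

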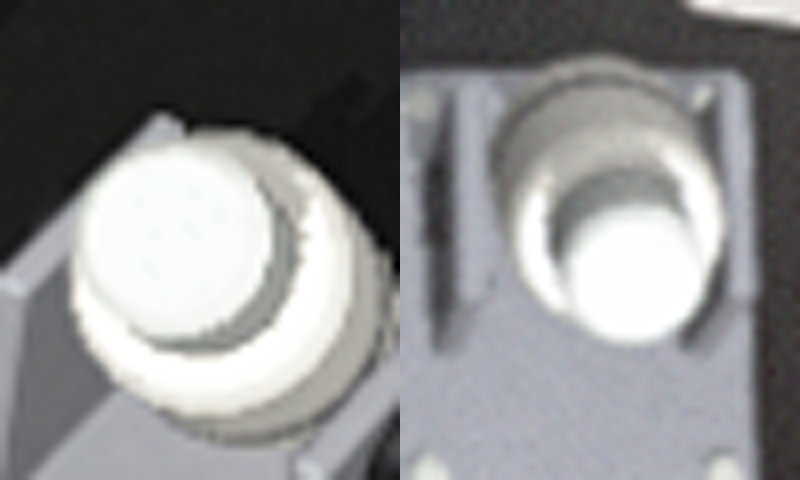

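The nose's end disc is centred at scene crop (175,242), that is (391.4,269.8), and top crop (634,273), that is (388.8,233.6).

```bash
python3 - <<'E'
from h import *
b=load('s9');t=load('t9');w=load('w1')
S=(b,370+175.5/8-.5,240+242.5/8-.5);T=(t,360+234.5/8-.5,200+273.5/8-.5)
print('nose',tri(S,T)); n=nose()
# barrel/nose check: fit bright disc by threshold
for nm,c,(x,y,wd,h) in(('s',b,(370,240,50,60)),('t',t,(360,200,50,60))):
    g=cv2.resize(c['color'][y:y+h,x:x+wd].min(2),None,fx=8,fy=8,interpolation=cv2.INTER_CUBIC)
    for th in(225,235,245):
        k,l,st,ce=cv2.connectedComponentsWithStats((g>th).astype(np.uint8));i=1+np.argmax(st[1:,4]);print(nm,th,st[i],ce[i])
# control: dust cap knob top in place, known (0.5775,0.179,0.084)
V=tool([0,0,-1],41)
go(([.6631,.1733,.25],V))
E
```

```text
nose (array([ 0.57129268, -0.19189412,  0.15320933]), [np.float64(0.0004898115419972983), np.float64(0.0004898115419971762)])
s 225 [   76   149   272   257 43922] [199.54455626 277.10803242]
s 235 [   86   152   183   179 25028] [175.99384689 241.23461723]
s 245 [   89   157   179   160 20494] [173.20703621 237.80574802]
t 225 [  121   148   198   192 18649] [231.27084562 262.63858652]
t 235 [  173   152   145   186 14633] [245.55285997 266.24909451]
t 245 [  176   222   124   114 11061] [235.88219872 278.47843775]
t 17.9 p [0.6631 0.1733 0.0562] q [ 0.09  0.8   1.39  0.    0.95 -0.62] w 0.0158 gf 30.0 F [0.4 0.5 0.4]
  dpos cm [  0.02   0.03 -19.38] turn [ 0.002 -0.001 -0.001]
```

play_rows:
  gripper: [0.9,0.9,0.9,0.9,0.9,0.9]
  delta_pos:
    - [0,0,-1]
    - [0,0,-3]
    - [0,0,-8]
    - [0,0,-13]
    - [0,0,-19]
    - [0,0,-19.4]
  turn:
    - [0,0,0]
    - [0,0,0]
    - [0,0,0]
    - [0,0,0]
    - [0,0,0]
    - [0,0,0]

```text
time: 18.65
position: [0.6666, 0.1734, 0.2588]
tool_rot: [0.415, 0.91, 0.005, 0.006]
ft_force: [0.4, -0.2, -0.8]
grip_width: 0.0158
grip_force: 30.0
```

```bash
python3 - <<'E'
from h import *
a=snap('wrist','w10');n=nose();A=np.array([.568,-.1925,.1606]);T=tool(-n,5.3)
b=load('s9');d=snap('scene','s10')
g=cv2.cvtColor(d['color'],cv2.COLOR_RGB2GRAY);print('cal place now',proj(d,[.661,.172,.014]),g[195:206,296].tolist(),'dust',g[210:222,263].tolist())
go(([.56,.05,.30],tool([0,0,-1],20)),(A+.0822*n,T))
E
```

```text
cal place now [295.2123719 204.6826563] [228, 235, 247, 248, 249, 248, 248, 247, 246, 245, 245] dust [120, 126, 134, 136, 136, 135, 141, 140, 126, 126, 125, 126]
t 18.75 p [0.6634 0.173  0.2529] q [ 0.09  0.58  1.24  0.    1.32 -0.62] w 0.0158 gf 30.0 F [ 1.  -0.6 -1.5]
  dpos cm [ -2.52 -15.84  -4.79] turn [0.005 0.    0.366]
  dpos cm [-18.6  -35.     2.35] turn [-0.586 -0.19   0.602]
```

play_rows:
  gripper: [0.9,0.9,0.9,0.9,0.9,0.9,0.9,0.9,0.9,0.9,0.9,0.9]
  delta_pos:
    - [-0.5,-4,-2]
    - [-1,-8,-4]
    - [-1.8,-12,-4.8]
    - [-2.5,-15.8,-4.8]
    - [-5,-19,-4.5]
    - [-8,-22,-4]
    - [-11,-26,-3.3]
    - [-14,-30,-2.4]
    - [-16.5,-32.5,-1]
    - [-18.6,-35,1]
    - [-18.6,-35,2.3]
    - [-18.6,-35,2.3]
  turn:
    - [0,0,0.1]
    - [0,0,0.2]
    - [0,0,0.3]
    - [0,0,0.37]
    - [-0.1,-0.03,0.41]
    - [-0.2,-0.06,0.45]
    - [-0.3,-0.1,0.49]
    - [-0.4,-0.13,0.53]
    - [-0.5,-0.16,0.57]
    - [-0.586,-0.19,0.602]
    - [-0.586,-0.19,0.602]
    - [-0.586,-0.19,0.602]

```text
time: 20.25
position: [0.5186, -0.1961, 0.2238]
tool_rot: [0.644, 0.705, 0.221, 0.198]
ft_force: [0.0, 0.1, -0.5]
grip_width: 0.0157
grip_force: 30.0
```

```bash
python3 - <<'E'
from h import *
n=nose();A=np.array([.568,-.1925,.1606]);T=tool(-n,5.3)
a=snap('wrist','w11');go((A+.0522*n,T),(A+.0122*n,T))
o=robot.get_obs();p=np.array(o['position']);R=Rn.from_quat(o['tool_rot'])
print(apex(a),apex(a,326))
for x in(.008,.029):print(x,[np.round(proj(a,p+R.apply([x,0,s]))[1],1) for s in(-.028,.006,.042)])
print('bar x end',[np.round(proj(a,p+R.apply([.023,0,s]))[1],1) for s in(-.028,.006)])
print('nose edge pred',[np.round(proj(a,A+R.apply(v)),1) for v in([.022,0,.004],[.018,0,0],[0,.022,.004],[0,-.022,.004])])
g=cv2.cvtColor(a['color'],cv2.COLOR_RGB2GRAY);print(g[130:310:2,323].tolist())
for v in(170,180,190,250):print(v,g[v,240:410:3].tolist())
E
```

```text
t 20.3 p [ 0.5195 -0.1961  0.2249] q [-0.83  0.33  2.01  0.91  0.61 -1.63] w 0.0155 gf 30.0 F [-0.3  0.4 -1.3]
  dpos cm [-0.09  0.31  2.84] turn [-0.006 -0.003 -0.002]
  dpos cm [-0.11  0.34  6.84] turn [-0.006 -0.003 -0.002]
[154, 165, 181, 189, 196, 206, 221, 222, 241, 253, 281, 282] [154, 165, 181, 189, 196, 205, 221, 222, 241, 253, 282]
0.008 [np.float64(315.8), np.float64(280.4), np.float64(254.5)]
0.029 [np.float64(265.5), np.float64(238.1), np.float64(218.3)]
bar x end [np.float64(280.3), np.float64(250.5)]
nose edge pred [array([331. , 213.9]), array([331.1, 221.4]), array([363.5, 245.6]), array([298.3, 245.7])]
[25, 26, 27, 28, 58, 122, 151, 155, 146, 153, 146, 138, 78, 25, 26, 26, 25, 43, 85, 104, 113, 116, 117, 112, 96, 82, 116, 120, 120, 124, 140, 146, 150, 160, 170, 175, 175, 173, 136, 102, 108, 108, 110, 123, 143, 139, 89, 61, 60, 60, 60, 59, 60, 60, 60, 67, 87, 89, 88, 88, 88, 84, 65, 59, 59, 60, 60, 61, 61, 61, 60, 60, 61, 61, 61, 64, 73, 79, 82, 84, 86, 87, 87, 86, 87, 87, 86, 86, 86, 87]
170 [161, 161, 153, 140, 138, 140, 142, 144, 145, 148, 149, 147, 145, 145, 141
[... 282 characters left out ...]
44, 145, 164, 129, 116, 122, 129, 135, 122, 103, 90, 82, 85, 89, 93, 89, 83, 88, 100, 83, 40, 20, 20, 21, 19, 20, 19, 19, 19, 19, 18, 20, 20, 20, 19, 20, 20, 20, 20, 20, 21]
190 [163, 163, 164, 165, 163, 162, 162, 163, 162, 162, 161, 162, 160, 161, 163, 163, 164, 165, 166, 163, 132, 118, 117, 117, 119, 125, 134, 139, 141, 142, 143, 142, 139, 133, 127, 122, 118, 118, 107, 71, 26, 20, 20, 21, 20, 19, 20, 20, 20, 18, 19, 19, 23, 28, 26, 28, 27]
250 [163, 162, 162, 163, 150, 146, 143, 132, 107, 83, 77, 76, 70, 56, 57, 58, 60, 76, 86, 88, 89, 88, 88, 88, 88, 88, 88, 88, 88, 88, 87, 88, 88, 88, 88, 88, 88, 88, 87, 72, 62, 62, 63, 76, 180, 218, 245, 238, 241, 249, 249, 248, 242, 233, 244, 247, 247]
```

Cap sits about 1.2 mm to tool -x and nearly straight. I check the nose's sides in this wrist view for the other direction.

```bash
python3 - <<'E'
from h import *
a=load('w11');g=cv2.cvtColor(a['color'],cv2.COLOR_RGB2GRAY)
for v in(198,202,206,210,214,218):print(v,g[v,280:380:2].tolist())
A=np.array([.568,-.1925,.1606]);R=tool(-nose(),5.3)
th=np.radians(np.arange(0,360,5))
for s in(.004,.02,.034):
    q=np.array([proj(a,A+R.apply([.022*np.cos(k),.022*np.sin(k),s])) for k in th]);print(s,'u',q[:,0].min(),q[:,0].max(),'v at min',q[q[:,0].argmin(),1],'vtop',q[:,1].min())
q=np.array([proj(a,A+R.apply([.033*np.cos(k),.033*np.sin(k),.034])) for k in th]);print('barrel',q[:,0].min(),q[:,0].max(),q[:,1].min())
E
```

```text
198 [164, 163, 162, 162, 162, 163, 164, 153, 129, 128, 120, 127, 139, 143, 145, 147, 152, 157, 162, 166, 169, 170, 171, 172, 172, 173, 172, 172, 170, 169, 168, 166, 161, 156, 151, 150, 148, 146, 138, 127, 121, 84, 30, 21, 19, 20, 19, 21, 20, 20]
202 [164, 163, 163, 164, 164, 165, 157, 133, 129, 132, 139, 142, 146, 154, 163, 169, 171, 173, 174, 175, 174, 175, 175, 175, 175, 175, 175, 176, 175, 175, 175, 176, 175, 174, 172, 169, 163, 157, 153, 149, 141, 125, 86, 30, 20, 21, 20, 24, 25, 26]
206 [163, 163, 163, 164, 165, 162, 140, 130, 136, 142, 147, 157, 165, 171, 174, 174, 174, 174, 172, 165, 157, 141, 130, 121, 113, 115, 124, 130, 141, 154, 164, 173, 175, 175, 175, 175, 175, 174, 168, 160, 156, 153, 136, 77, 26, 22, 22, 19, 20, 20]
210 [162, 162, 163, 163, 164, 153, 132, 136, 142, 153, 167, 173, 174, 174, 173, 170, 146, 118, 104, 106, 107, 108, 108, 109, 109, 109, 109, 109, 109, 107, 106, 105, 117, 152, 171, 175, 176, 175, 176, 175, 170, 162, 157, 136, 66, 21, 19, 19, 21, 19]
214 [165, 162, 161, 162, 165, 184, 154, 144, 158, 169, 174, 175, 174, 162, 122, 101, 105, 107, 108, 108, 109, 109, 110, 111, 113, 113, 112, 110, 110, 109, 108, 108, 109, 109, 106, 130, 168, 175, 175, 175, 176, 174, 164, 159, 127, 49, 20, 19, 19, 21]
218 [163, 163, 162, 163, 179, 177, 147, 160, 170, 174, 173, 172, 144, 106, 104, 106, 107, 114, 127, 136, 140, 142, 145, 147, 146, 146, 144, 145, 145, 144, 139, 129, 117, 112, 112, 112, 110, 144, 172, 175, 176, 176, 175, 166, 159, 108, 32, 19, 19, 20]
0.004 u 298.323277831105 363.57806490262277 v at min 245.7111613025254 vtop 213.90825269752517
0.02 u 299.9225217030542 361.5606503490266 v at min 238.62385142955253 vtop 208.44861375831383
0.034 u 301.1832811983751 359.97048388370763 v at min 233.03659023983582 vtop 204.15581517415507
barrel 286.51341082846045 374.69427420320085 189.23780370156953
```

Nose centre reads u≈329 against 330.6 predicted: a 1 mm correction in tool y. Approach and start the insertion.

play_rows:
  gripper: [0.9,0.9,0.9,0.9,0.9,0.9,0.9]
  delta_pos:
    - [0,0.24,1.5]
    - [0,0.24,3]
    - [0,0.24,3.6]
    - [0,0.24,4]
    - [0,0.24,4.4]
    - [0,0.24,4.8]
    - [0,0.24,4.8]
  turn:
    - [-0.006,-0.003,0]
    - [-0.006,-0.003,0]
    - [-0.006,-0.003,0]
    - [-0.006,-0.003,0]
    - [-0.006,-0.003,0]
    - [-0.006,-0.003,0]
    - [-0.006,-0.003,0]

```text
time: 21.18
position: [0.5492, -0.1938, 0.1878]
tool_rot: [0.643, 0.704, 0.222, 0.204]
ft_force: [-1.3, 0.2, -3.5]
grip_width: 0.016
grip_force: 30.0
```

```bash
python3 - <<'E'
from h import *
n=nose();A=np.array([.568,-.1925,.1606]);T=tool(-n,5.3)
go((A+.0122*n,T))
o=robot.get_obs();print('F tool',Rn.from_quat(o['tool_rot']).inv().apply(o['ft_force']))
E
```

```text
t 21.18 p [ 0.5492 -0.1938  0.1878] q [-0.77  0.43  2.    1.05  0.53 -1.75] w 0.016 gf 30.0 F [-1.3  0.2 -3.5]
  dpos cm [-0.04 -0.02  2.09] turn [ 0.001  0.002 -0.   ]
F tool [ 0.33920345 -3.08655451  2.12866705]
```

play_rows:
  gripper: [0.9,0.9,0.9,0.9,0.9,0.9]
  delta_pos:
    - [0,-0.05,0.4]
    - [0,-0.1,0.8]
    - [0,-0.1,1.2]
    - [0,-0.1,1.5]
    - [0,-0.1,1.7]
    - [0,-0.1,1.7]
  turn:
    - [0,0,0]
    - [0,0,0]
    - [0,0,0]
    - [0,0,0]
    - [0,0,0]
    - [0,0,0]

```text
time: 21.92
position: [0.5587, -0.1933, 0.1736]
tool_rot: [0.643, 0.704, 0.222, 0.204]
ft_force: [-0.2, 0.5, -3.4]
grip_width: 0.0157
grip_force: 30.0
```

```bash
python3 - <<'E'
from h import *
n=nose();A=np.array([.568,-.1925,.1606]);T=tool(-n,5.3)
go((A+.0122*n,T))
o=robot.get_obs();print('F tool',Rn.from_quat(o['tool_rot']).inv().apply(o['ft_force']))
E
```

```text
t 21.93 p [ 0.5587 -0.1933  0.1736] q [-0.76  0.47  1.99  1.1   0.5  -1.79] w 0.0157 gf 30.0 F [-0.2  0.5 -3.4]
  dpos cm [-0.    0.02  0.38] turn [ 0.002  0.002 -0.   ]
F tool [ 0.50089198 -2.12509703  2.68789369]
```

Free sliding so far; press gently until the bore bottoms.

play_rows:
  gripper: [0.9,0.9,0.9,0.9,0.9]
  delta_pos:
    - [0,0,0.15]
    - [0,0,0.3]
    - [0,0,0.45]
    - [0,0,0.6]
    - [0,0,0.6]
  turn:
    - [0,0,0]
    - [0,0,0]
    - [0,0,0]
    - [0,0,0]
    - [0,0,0]

```text
time: 22.55
position: [0.5609, -0.1934, 0.1706]
tool_rot: [0.642, 0.704, 0.222, 0.205]
ft_force: [-18.1, -0.9, 15.9]
grip_width: 0.0158
grip_force: 30.0
```

```bash
python3 - <<'E'
from h import *
n=nose();A=np.array([.568,-.1925,.1606]);T=tool(-n,5.3)
go((A+.0122*n,T))
o=robot.get_obs();print('F tool',Rn.from_quat(o['tool_rot']).inv().apply(o['ft_force']))
E
```

```text
t 22.55 p [ 0.5609 -0.1934  0.1706] q [-0.75  0.47  1.99  1.12  0.5  -1.81] w 0.0158 gf 30.0 F [-18.1  -0.9  15.9]
  dpos cm [0.03 0.01 0.  ] turn [0.003 0.005 0.001]
F tool [  0.71715524  -5.62796063 -23.4504359 ]
```

Bottomed at exactly the predicted home position (23 N axial). Relieve, release, retract along the axis.

play_rows:
  gripper: [0.9,0.9,-0.1,-0.1,-0.1,-0.1,-0.1,-0.1,-0.1,-0.1,-0.1]
  delta_pos:
    - [0,0,-0.1]
    - [0,0,-0.2]
    - [0,0,-0.2]
    - [0,0,-0.2]
    - [0,0,-0.2]
    - [0,0,-0.2]
    - [0,0,-1.5]
    - [0,0,-3.5]
    - [0,0,-7]
    - [0,0,-12]
    - [0,0,-12]
  turn:
    - [0,0,0]
    - [0,0,0]
    - [0,0,0]
    - [0,0,0]
    - [0,0,0]
    - [0,0,0]
    - [0,0,0]
    - [0,0,0]
    - [0,0,0]
    - [0,0,0]
    - [0,0,0]

```text
time: 23.92
position: [0.4932, -0.2003, 0.27]
tool_rot: [0.642, 0.704, 0.222, 0.207]
ft_force: [0.2, -0.5, -0.7]
grip_width: 0.0481
grip_force: 0.0
```

```bash
python3 - <<'E'
from h import *
n=nose();a=snap('wrist','w12');go()
E=np.array([.568,-.1925,.1606]);R=tool(-n,5.3)
g=cv2.cvtColor(a['color'],cv2.COLOR_RGB2GRAY)
th=np.radians(np.arange(0,360,3))
for nm,r,s in(('rim',.029,-.006),('mouth',.029,.030),('barrel',.033,.034)):
    q=np.array([proj(a,E+R.apply([r*np.cos(k),r*np.sin(k),s])) for k in th]);print(nm,'top',q[q[:,1].argmin()],'u',q[:,0].min(),q[:,0].max(),'v',q[q[:,0].argmin(),1])
u=int(round(proj(a,E)[0]));print(u,apex(a,u),g[160:290:2,u].tolist())
v=int(round(proj(a,E+R.apply([0,0,-.006]))[1]));print(v,g[v,270:390:2].tolist())
E
```

```text
t 23.98 p [ 0.4933 -0.1999  0.2686] q [-0.89  0.22  2.01  0.82  0.71 -1.56] w 0.048 gf 0.0 F [ 0.1 -0.6 -0.5]
rim top [321.17181903 187.29810741] u 283.8446590470717 358.4901953795883 v 222.41407810828196
mouth top [321.21973276 179.45462941] u 287.72215941881353 354.7105389387824 v 211.16207383786625
barrel top [321.22266256 173.98154054] u 283.52482767405604 358.90834117507063 v 209.8180901941565
321 [154, 164, 173, 174, 182, 190, 197, 208, 269] [145, 157, 131, 98, 110, 121, 125, 139, 148, 154, 159, 109, 63, 60, 62, 80, 90, 89, 87, 69, 61, 62, 62, 63, 73, 81, 87, 88, 88, 88, 88, 89, 88, 88, 88, 88, 88, 88, 89, 89, 89, 88, 89, 88, 88, 89, 88, 89, 88, 88, 88, 88, 88, 87, 77, 40, 26, 29, 30, 31, 34, 31, 29, 27, 27]
224 [77, 78, 78, 77, 77, 85, 145, 173, 173, 172, 166, 118, 88, 88, 87, 87, 88, 87, 77, 77, 84, 85, 87, 88, 88, 88, 88, 89, 89, 86, 85, 88, 88, 89, 88, 89, 89, 89, 88, 88, 89, 89, 137, 240, 249, 248, 246, 245, 243, 237, 236, 237, 239, 239, 239, 240, 244, 244, 245, 245]
```

Readings fit a home cap with its 2 mm sag. Move the arm clear and check seating from the fixed views.

```bash
python3 - <<'E'
from h import *
go(([.40,.15,.33],tool([0,0,-1],40)))
E
```

```text
t 23.98 p [ 0.4933 -0.1999  0.2686] q [-0.89  0.22  2.01  0.82  0.71 -1.56] w 0.048 gf 0.0 F [ 0.1 -0.6 -0.5]
  dpos cm [35.65 -1.37 -8.72] turn [ 0.594  0.192 -0.587]
```

play_rows:
  gripper: [-0.1,-0.1,-0.1,-0.1,-0.1,-0.1,-0.1,-0.1,-0.1,-0.1,-0.1]
  delta_pos:
    - [1,0,-4]
    - [5,0,-8]
    - [9,0,-8.7]
    - [13,-0.2,-8.7]
    - [17,-0.5,-8.7]
    - [21,-0.7,-8.7]
    - [25,-0.9,-8.7]
    - [29,-1.1,-8.7]
    - [33,-1.3,-8.7]
    - [35.6,-1.4,-8.7]
    - [35.6,-1.4,-8.7]
  turn:
    - [0,0,0]
    - [0.07,0.02,-0.06]
    - [0.14,0.05,-0.14]
    - [0.21,0.07,-0.21]
    - [0.28,0.09,-0.28]
    - [0.35,0.11,-0.35]
    - [0.42,0.14,-0.42]
    - [0.49,0.16,-0.49]
    - [0.55,0.18,-0.55]
    - [0.594,0.192,-0.587]
    - [0.594,0.192,-0.587]

```text
time: 25.35
position: [0.3997, 0.152, 0.3279]
tool_rot: [0.42, 0.908, 0.001, -0.003]
ft_force: [0.1, -0.8, -0.2]
grip_width: 0.0478
grip_force: 0.0
```

```bash
python3 - <<'E'
from h import *
go()
b=snap('scene','s13');t=snap('top','t13');n=nose();R=tool(-n,5.3);th=np.radians(np.arange(0,360,3))
# vision-frame nose end (same cameras): 0.570,-0.192,0.155
E=np.array([.570,-.192,.155])
for nm,c,old in(('s',b,load('scene0')),('t',t,load('top0'))):
    for d in(0,.01):
        q=np.array([proj(c,E+n*d+R.apply([.029*np.cos(k),.029*np.sin(k),-.006])) for k in th]);print(nm,d,'rim u',q[:,0].min(),q[:,0].max(),'v',q[:,1].min(),q[:,1].max())
    g=cv2.cvtColor(c['color'],cv2.COLOR_RGB2GRAY);go_=cv2.cvtColor(old['color'],cv2.COLOR_RGB2GRAY)
    x=slice(366,424) if nm=='s' else slice(368,410);y=range(256,296,4) if nm=='s' else range(206,252,4)
    for v in y:print(v,'now',g[v,x][::2].tolist(),'\n    dust',go_[v,x][::2].tolist())
E
```

```text
t 25.35 p [0.3997 0.152  0.3279] q [ 0.1   0.12  1.74  0.    1.28 -0.61] w 0.0478 gf 0.0 F [ 0.1 -0.8 -0.2]
s 0 rim u 373.8446467920724 406.7323237315485 v 252.7509759637347 285.4560285188414
s 0.01 rim u 372.3255306411323 405.55075569643117 v 251.42944980420268 284.48831078003417
256 now [29, 30, 28, 29, 26, 120, 137, 69, 93, 93, 88, 101, 164, 161, 161, 162, 161, 95, 30, 25, 24, 20, 22, 21, 20, 23, 22, 22, 20] 
    dust [29, 30, 28, 28, 29, 29, 27, 114, 160, 144, 143, 131, 129, 89, 102, 139, 168, 118, 31, 24, 23, 20, 22, 22, 21, 24, 21, 21, 21]
260 now [28, 29, 28, 39, 158, 161, 161, 160, 159, 139, 99, 90, 92, 90, 142, 145, 163, 162, 160, 136, 187, 83, 14, 20, 21, 20, 21, 21, 21] 
    dust [27, 30, 29, 30, 27, 87, 148, 151, 163, 163, 163, 163, 153, 130, 90, 93, 106, 165, 164, 124, 189, 83, 17, 21, 21, 21, 22, 22, 21]
264 now [28, 29, 29, 26, 81, 140, 163, 165, 165, 164, 162, 160, 144, 104, 89, 91, 90, 102, 167, 165, 80, 191, 197, 83, 19, 22, 22, 21, 21] 
    dust [29, 30, 29, 28, 79, 158, 138, 163, 163, 162, 162, 162, 163, 155, 130, 83, 90, 169, 164, 166, 75, 193, 198, 83, 19, 23, 2
[... 4167 characters left out ...]
, 182, 178, 148, 76, 47, 52]
242 now [159, 173, 169, 173, 172, 170, 162, 137, 178, 177, 178, 178, 180, 179, 183, 175, 173, 172, 87, 49, 59] 
    dust [160, 169, 171, 173, 171, 168, 183, 189, 165, 147, 190, 187, 188, 184, 175, 160, 158, 176, 87, 46, 47]
246 now [173, 171, 172, 171, 170, 175, 174, 173, 176, 180, 182, 176, 172, 167, 167, 171, 168, 166, 81, 45, 58] 
    dust [171, 176, 172, 175, 170, 174, 170, 165, 168, 172, 142, 171, 163, 152, 169, 173, 173, 169, 86, 49, 45]
250 now [176, 172, 173, 176, 174, 176, 171, 172, 167, 174, 173, 171, 170, 170, 173, 167, 172, 173, 96, 46, 55] 
    dust [176, 173, 173, 175, 176, 176, 175, 177, 172, 173, 173, 172, 171, 171, 171, 172, 173, 173, 95, 53, 56]
```

The skirt edges in both fixed views coincide, within a pixel, with those of the dust cap seated at the start, so the calibration cap is home. Handing in.

```bash
python3 -c "
from rig import robot
print(robot.hand_in())"
```

```text
the job is handed in; nothing more can be done
None
```

Job handed in at about 25 s of the 67 s allowed; no verdict came back. The dust cap is mouth down in the empty place and the calibration cap is pressed home on the nose. On the first try I gripped the dust cap by its skirt and set it on the ring's edge (13 N), and corrected both; jar, bottle and look-alikes were never approached, though I didn't re-measure them at the end.

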